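# Tighten the board clamp nut by hand, then with the wrench

### The job

Tighten the tall hexagonal clamp nut of the circuit-board holder: first turn it clockwise with the gripper's fingers until its pointer tab points at the short round pin (finger-tight, no farther), then fit the large open-end wrench on the nut and turn it clockwise with the wrench until the tab is up against the square stop block. Then draw the wrench off the nut and leave it lying flat on the holder's base plate, clear of the nut; do not disturb the small wrench, the jar and the spool.

Things in the scene. Friction and masses are not known exactly. Their poses are not given: they have to be found in the camera images.
- holder: Board holder fixed to the bench: dark steel base plate 12 mm thick. Origin on the nut's axis, at the plate's underside; the plate spans x -200 to 170, y -250 to 250 mm. On its +x side lie a clamp nose (from x 47 mm, 13 mm above the plate) and a green circuit board (x 62 to 162, y -120 to 120 mm, up to 17 mm above the plate); the -x side is free for the wrench.
- pin (a point): Top of the short round pin, 8 mm across, 7 mm high, standing on the plate 40 mm from the nut's axis: the finger-tight mark.
- stop (a point): Top of the square stop block, 12 mm wide, 16 mm high, standing on the plate 36 mm from the nut's axis: the tab ends against its side.
- nut_turn (a joint): Angle of the nut, rad, growing clockwise seen from above (tightening). At 1.20 the tab points at the short round pin (finger-tight); at 2.25 it meets the square stop block, a hard stop. The nut stays where it is left (friction about 0.12 N m).
- nut: Tall brass hexagon nut, upright, 22 mm across flats, captive: it turns but does not rise or sink. Origin on its axis, level with the plate's top; its top is 44 mm up, its 14 mm stud ends at 52 mm. Its x axis runs out along the pointer tab and is square to one pair of flats. The tab, on a washer under the nut (42 mm across, 2.5 mm thick), ends 34 mm from the axis.
- wrench: Larger open-end wrench, steel, 0.25 kg, loose, flat on the plate. Origin: centre of the jaw opening (on the nut's axis when fully on), at the underside. Jaw opens to +x, 24 mm wide, bottom at x -14, tips at x +17; head 42 mm wide, 4 to 14 mm above the underside (passes over the washer). Handle along -x, 16 mm wide, 12 mm thick, x -35 to -150; centre of mass near x -60 mm.
- small_wrench: A smaller open-end wrench (13 mm jaw, 25 mm wide, 115 mm long), too small for the nut; leave it alone. Origin at the centre of its jaw opening, underside; the handle runs to -x.
- jar: Small amber jar with a black lid, 44 mm across, 50 mm tall, standing on the plate; leave it alone. Origin under its centre.
- spool: Grey solder spool, 50 mm across, 40 mm tall, standing on the plate; leave it alone. Origin under its centre.
Not all that is in view belongs to the job. What is shaped like the wrench but black or orange is not meant.

How it is judged:
By the outcome, as a careful person would: the job done as asked, in the order asked, and still so for the second after the job is handed in, with the robot touching nothing.
It also fails if it takes over 64 s, if anything falls off the work surface, if the arm or the gripper's body presses on something with over 40 N, if the wrist force passes 120 N, or if a joint passes its speed limit or range.

### The arm

A 6-joint arm with a two-finger parallel gripper is mounted at the origin on the work surface. World frame = base frame: x ahead of the robot, y to its left, z up, the work surface at z = 0. Lengths are in m, angles in rad, forces in N, time in s.
With the tool pointing down it reaches from about 0.4 to 0.825 m from the base axis. Payload 7 kg.
Tool frame: the origin (TCP) lies midway between the tips of the shut fingers; the grasp point (between the pads) lies 19 mm behind it; z points along the fingers, x is the direction in which the jaws open and shut, and the axes are right-handed (so a half turn about z gives the same grasp; the last joint's range is limited). The gripper opens to 88 mm and grips with 3 to 60 N. Pads are 19 mm wide; open, the fingers measure 130 mm over their backs; the gripper's body (78 mm by 193 mm) begins 47 mm behind the grasp point.
Start: joints at [1.449, 0.359, 0.012, 0, -1.224, -0.288], TCP at [0.269, 0.619, 0.227] pointing down, gripper open.
Joint ranges: [-3.07, 3.07], [-1.43, 2.12], [-1.02, 1.25], [-3.03, 1.67], [-3.05, -0], [-3.03, 3.03]. Speed limits (rad/s): [2.39, 2.39, 3.01, 3.14, 3.14, 3.14].

### API

Orientations are given as [roll, pitch, yaw] about the fixed x, y, z axes, in that order (R = Rz(yaw) Ry(pitch) Rx(roll)).
In Python, from station import status, eyes, workorder gives the robot as it stands.
- The arm moves only by the shell command python3 -m jog 'ROWS' [OPENING] [FORCE]. ROWS is JSON, a list of rows, each a list of 6 numbers: the shift along the world's x, y, z in mm, then the turn, a rotation vector about the world's x, y, z in rad. A call has 1 to 12 rows; each row shifts and turns the pose as measured when the row begins; what a row does not reach is not made up. A row lasts 1/10 s, in which the tool goes at most 50 mm and 8.59 degrees, less where a joint would pass 70% of its speed; a pose out of reach is approached as far as the arm can. A call with a gripper value outside its range is refused whole. OPENING is the opening, from 0 (shut) to 1 (fully open), set as the call begins (- or left out, the last holds). The fingers move at their own pace and stop on an object; FORCE is the grip in N (left out, the last holds). Time passes only in rows, so rows that do not move let the fingers close. It gives the time, the measured TCP pose, the force and the opening at its end, in the units of the state.
- status.get_state(): the state, without advancing time (a new reading comes with each control period).
- eyes.grab_frame(name): name is "side" or "top"; returns the picture (420x560x3 uint8, blue, green, red); there is no depth.
- eyes.calibration(name): a dict with "camera_matrix" (3x3 intrinsics, pixels), "cam_to_world" (4x4, takes a point from camera to world coordinates). Camera axes: x right, y up, looking along -z (the intrinsics and any distortion apply to the point x, -y, -z); pixel columns grow to the right and rows downward; lengths in m; the calibration is good to about 2 mm. A picture is of the moment at which its call begins. calibration takes no time and is no camera call.
- workorder.job_done(): hands the job in, once; it reports no verdict.
The state is a dict: "t": time; "q": joint angles; "qd": joint speeds; "joint_efforts": joint torques, N m; "eef_pos": TCP position; "ee_rot": TCP orientation; "force": force on the tool from outside, world axes, zero at the start; "moment": the same for the moment, N m; "width": finger opening in m.
Only numpy, scipy, OpenCV 4.12 (cv2) and the standard library are available. Lean on these libraries where they do the work, as an engineer would, in place of code of your own. Each camera call takes 0.05 s, during which the arm holds its last target. There are 200 camera calls.

## Working session

There is one attempt and no reset: what is moved stays moved. The work goes in short steps, Python scripts to look and compute and a shell command to move; the robot and the scene stay as the last step left them, time stands still between calls to the robot, and variables do not carry over. Pictures are saved under pics/ and viewed, about 8 in all and at most 12, crops included, and the job is handed in when it is done.

```bash
mkdir -p pics; ls
python3 - <<'E'
from station import status, eyes
import cv2
print(status.get_state())
for n in("top","side"):
    cv2.imwrite(f"pics/{n}0.png",eyes.grab_frame(n)); c=eyes.calibration(n); print(n,c)
E
```

```text
pics
{'t': 0.0, 'q': array([ 1.44906615e+00,  3.59395915e-01,  1.10863551e-02, -3.49626862e-04,
       -1.22404949e+00, -2.88101148e-01]), 'qd': array([-0.00069446, -0.00137871,  0.00128658, -0.00145988,  0.00149312,
       -0.00180664]), 'joint_efforts': array([-7.04717295e-04, -5.82710302e+01,  2.93055314e+01,  6.99729145e+00,
        7.01461133e-03, -1.67542430e-04]), 'eef_pos': array([0.26879025, 0.6186747 , 0.22562888]), 'ee_rot': array([-3.14146372e+00, -1.59170621e-03, -1.98074683e+00]), 'force': array([-0.06789675,  0.72928713, -0.2293775 ]), 'moment': array([ 0.02075157, -0.01254477, -0.03477122]), 'width': 0.08790245129597984}
top {'camera_matrix': array([[479.63329209,   0.        , 279.36998758],
       [  0.        , 479.63329209, 208.70659687],
       [  0.        ,   0.        ,   1.        ]]), 'cam_to_world': array([[-2.24341684e-02,  9.75423853e-01, -2.19191730e-01,
         2.25894589e-01],
       [-9.99748105e-01, -2.17438086e-02,  5.56174171e-03,
        -4.32868376e-02],
       [ 6.58992497e-04,  2.19261290e-01,  9.75665953e-01,
         1.22045009e+00],
       [ 0.00000000e+00,  0.00000000e+00,  0.00000000e+00,
         1.00000000e+00]])}
side {'camera_matrix': array([[424.43620321,   0.        , 282.52880358],
       [  0.        , 424.43620321, 213.06114452],
       [  0.        ,   0.        ,   1.        ]]), 'cam_to_world': array([[ 0.89195399,  0.32504572, -0.31426638,  0.11978629],
       [-0.45178046,  0.61358268, -0.64761927, -0.79922509],
       [-0.01767746,  0.719626  ,  0.69413682,  0.85008979],
       [ 0.        ,  0.        ,  0.        ,  1.        ]])}
```

View pics/top0.png

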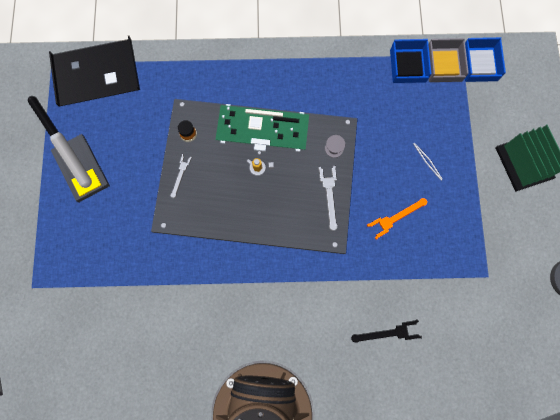

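View pics/side0.png

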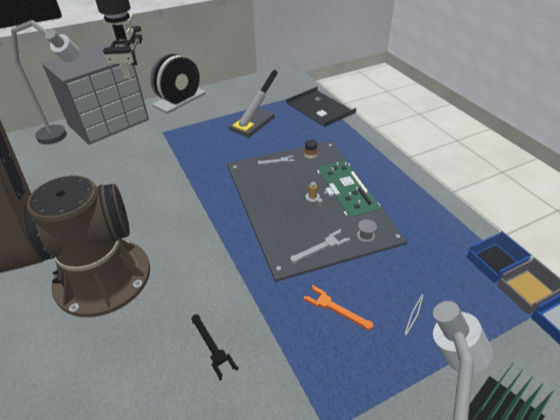

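Top view: nut at (257,166), large wrench head at (328,178) with handle end (333,228), board at +x side, small wrench at (180,175), spool (335,145), jar (186,130). Zooming in.

```bash
cat > h.py <<'E'
import numpy as np, cv2
from station import status, eyes
def ray(n,u,v):
    c=eyes.calibration(n);K=c["camera_matrix"];T=c["cam_to_world"]
    d=np.array([(u-K[0,2])/K[0,0],-(v-K[1,2])/K[1,1],-1]);return T[:3,3],T[:3,:3]@d
def onz(n,u,v,z):
    o,d=ray(n,u,v);return (o+d*(z-o[2])/d[2])
def pix(n,p):
    c=eyes.calibration(n);K=c["camera_matrix"];T=c["cam_to_world"]
    q=T[:3,:3].T@(np.array(p)-T[:3,3]);q=np.array([q[0],-q[1],-q[2]]);q=K@q;return q[:2]/q[2]
def tri(a,b):
    (o1,d1),(o2,d2)=ray("top",*a),ray("side",*b)
    s=np.linalg.lstsq(np.c_[d1,-d2],o2-o1,rcond=None)[0]
    p,q=o1+d1*s[0],o2+d2*s[1];return (p+q)/2,np.linalg.norm(p-q)
def crop(im,x,y,w,h,k):return cv2.resize(im[y:y+h,x:x+w],None,fx=k,fy=k,interpolation=cv2.INTER_CUBIC)
E
python3 - <<'E'
from h import *
t=cv2.imread("pics/top0.png");s=cv2.imread("pics/side0.png")
a=crop(t,232,140,50,50,8);b=crop(s,288,165,50,50,8)
cv2.imwrite("pics/nut0.png",np.hstack([a,b]))
# plate corners
g=cv2.cvtColor(t,cv2.COLOR_BGR2HSV)
m=((g[...,2]<95)&(g[...,1]<90)).astype(np.uint8)
m[:90]=0;m[260:]=0;m[:,:140]=0;m[:,365:]=0
m=cv2.morphologyEx(m,cv2.MORPH_CLOSE,np.ones((25,25)))
c=max(cv2.findContours(m,0,2)[0],key=cv2.contourArea)
P=np.array([onz("top",*p[0],0.012)[:2] for p in c]).astype(np.float32)
r=cv2.minAreaRect(P);print(r,cv2.boxPoints(r))
cv2.imwrite("pics/wr0.png",np.hstack([crop(t,300,130,60,110,5),crop(s,280,215,105,55,5)[:0] if 0 else cv2.resize(s[205:275,280:385],None,fx=4,fy=550/70)]))
E
```

```text
((0.592713475227356, 0.007828205823898315), (0.49667131900787354, 0.36691105365753174), 82.22395324707031) [[ 0.37734476 -0.21340209]
 [ 0.74088186 -0.26304567]
 [ 0.8080822   0.2290585 ]
 [ 0.4445451   0.27870208]]
```

View pics/nut0.png

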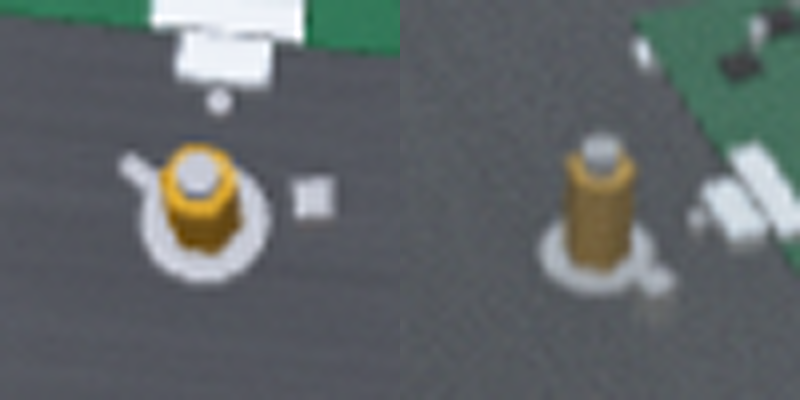

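View pics/wr0.png

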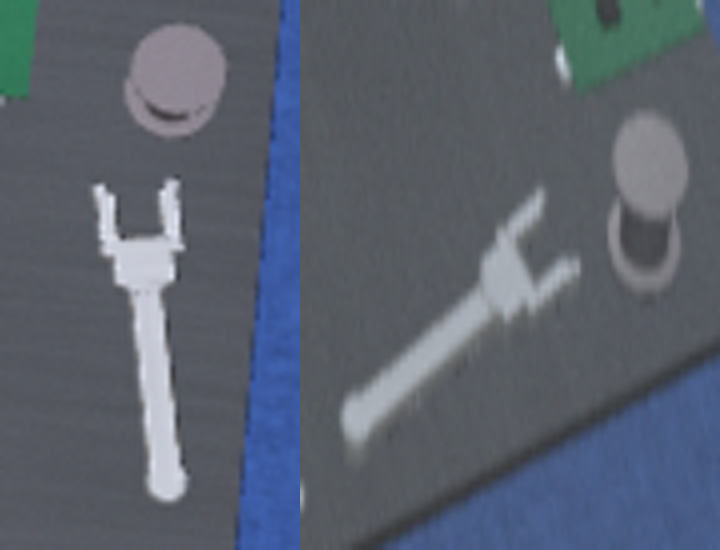

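Run:
```python
from h import *
f=lambda x,k,o:(x+.5)/k-.5+o
T=lambda x,y:(f(x,8,232),f(y,8,140)); S=lambda x,y:(f(x-400,8,288),f(y,8,165))
def P(n,c,z): print(n,(onz(c[0],*c[1],z)*1000).round(1))
stud=onz("top",*T(198,173),.064);print("stud top",stud*1e3)
P("stud side",("side",S(602,143)),.064)
print("tri",tri(T(198,173),S(602,143)))
P("washer",("top",T(205,222)),.0145);P("washer side",("side",S(597,250)),.0145)
P("tab",("top",T(128,160)),.0145);P("tabside",("side",S(660,283)),.0145)
P("pin",("top",T(219,100)),.019);P("pinside",("side",S(697,215)),.019);P("stop",("top",T(313,198)),.028)
t=cv2.imread("pics/top0.png");s=cv2.imread("pics/side0.png")
for n,im,(x,y,w,h) in(("top",t,(315,165,30,66)),("side",s,(285,228,68,36))):
    g=im[y:y+h,x:x+w].min(2);m=(g>130).astype(np.uint8)
    k,l,st,ce=cv2.connectedComponentsWithStats(m);i=1+st[1:,4].argmax()
    v,u=np.nonzero(l==i);Q=np.array([onz(n,a+x,b+y,.012+.012)[:2] for a,b in zip(u,v)])*1e3
    c=Q.mean(0);d=np.linalg.svd(Q-c,full_matrices=0)[2][0]
    d*=np.sign(d[0]);p=(Q-c)@d;print(n,st[i],"cen",c,"dir",d,np.degrees(np.arctan2(d[1],d[0])),"span",p.min(),p.max(),"tip",c+d*p.max(),"end",c+d*p.min())
    e=np.array([-d[1],d[0]]);
    # handle axis
    hsel=(p>p.min()+12)&(p<p.min()+100);H=Q[hsel];hc=H.mean(0);hd=np.linalg.svd(H-hc,full_matrices=0)[2][0];hd*=np.sign(hd[0]);print(" handle",hc,np.degrees(np.arctan2(hd[1],hd[0])))
    print(" tiplat",((Q-hc)@[-hd[1],hd[0]])[p>p.max()-15].min(),((Q-hc)@[-hd[1],hd[0]])[p>p.max()-15].max())
```

```text
stud top [610.06586774   5.62123215  64.        ]
stud side [610.1   6.6  64. ]
tri (array([0.60961129, 0.00561057, 0.06499754]), np.float64(0.00024300167310090491))
washer [609.6   5.6  14.5]
washer side [608.8   4.8  14.5]
tab [631.5  30.7  14.5]
tabside [620.1 -21.7  14.5]
pin [6.501e+02 3.000e-01 1.900e+01]
pinside [6.486e+02 1.000e-01 1.900e+01]
stop [612.7 -30.2  28. ]
top [  4   1  18  64 475] cen [ 527.79350665 -180.09785836] dir [0.99860603 0.05278263] 3.0256279179640657 span -89.30269954044354 77.2086187544366 tip [ 604.89449856 -176.02258444] end [ 438.61529281 -184.81148967]
 handle [ 493.95687644 -181.95533184] 3.331001390686438
 tiplat -22.28631769211982 20.668873841980673
side [  5   1  60  32 373] cen [ 526.42611742 -181.8455098 ] dir [0.99797939 0.06353849] 3.6429412371328875 span -90.96276805506074 78.35449216512153 tip [ 604.62228562 -176.86698377] end [ 435.64714975 -187.62514663]
 handle [ 490.39345425 -184.34318983] 2.7855880697217215
 tiplat -19.205273672300375 24.244230100772366
```

Nut axis ≈ (609.8, 5.6) mm, with both views agreeing. The tab is at ≈49°, the pin at -7.7°, the stop at -85°, and the wrench origin at (588,-178) heading ≈3°. Now moving over the nut.

```bash
python3 -m jog '[[21,-38,0,0,0,-0.05],[21,-38,0,0,0,-0.05],[21,-38,0,0,0,-0.05],[21,-38,0,0,0,-0.05],[21,-38,0,0,0,-0.05],[21,-38,0,0,0,-0.05],[21,-38,0,0,0,0],[21,-38,0,0,0,0],[21,-38,0,0,0,0],[21,-38,0,0,0,0],[21,-38,0,0,0,0],[21,-38,0,0,0,0]]' 0.5 30
```

```text
t: 1.3
eef_pos: [0.5223, 0.1467, 0.2202]
ee_rot: [-3.141, -0.009, -2.285]
force: [0.7, 1.0, 0.0]
width: 0.0434
```

```bash
python3 -m jog '[[22,-35,-5,0,0,0],[22,-35,-5,0,0,0],[22,-35,-5,0,0,0],[21,-35,-20,0,0,0],[0,0,-35,0,0,0],[0,0,0,0,0,0],[0,0,0,0,0,0]]'
python3 - <<'E'
from h import *
s=status.get_state();print(s["eef_pos"],s["ee_rot"],s["q"])
E
```

```text
t: 2.0
eef_pos: [0.6131, -0.0058, 0.1475]
ee_rot: [-3.141, -0.01, -2.291]
force: [-0.3, -0.4, 0.9]
width: 0.044
[ 0.61309196 -0.0058143   0.1475007 ] [-3.141453   -0.01025155 -2.29137716] [ 0.31216777  0.32253715 -0.23396192  0.00629427 -1.02303769  0.53474705]
```

```bash
python3 -m jog '[[-3.3,11.4,-30,0.0075,-0.0066,0],[0,0,-30,0,0,0],[0,0,0,0,0,0],[0,0,0,0,0,0]]'
python3 - <<'E'
from h import *
s=status.get_state();print(s["eef_pos"],s["ee_rot"])
cv2.imwrite("pics/t1.png",np.hstack([crop(eyes.grab_frame("top"),217,115,80,100,5),crop(eyes.grab_frame("side"),273,105,80,100,5)]))
E
```

```text
t: 2.4
eef_pos: [0.6128, 0.0095, 0.094]
ee_rot: [-3.136, 0.007, -2.286]
force: [0.6, 0.3, 0.8]
width: 0.044
[0.6127706  0.00947606 0.09399421] [-3.13569049  0.00663029 -2.28609526]
```

View pics/t1.png

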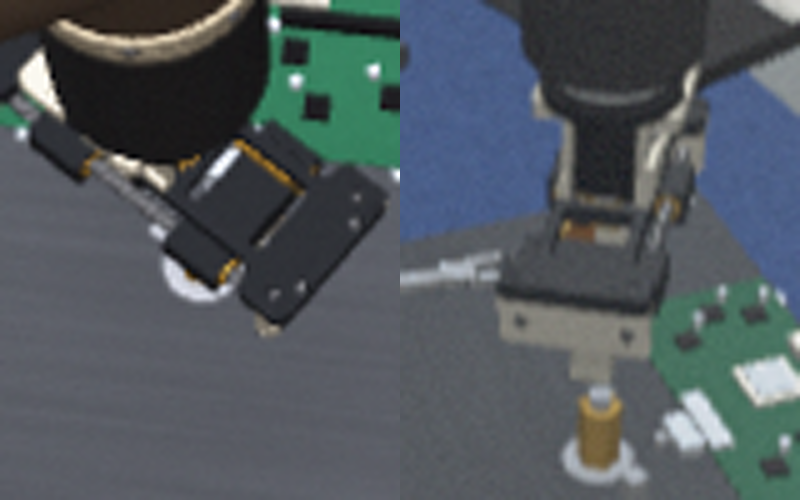

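Side view shows the fingertips just above the stud. Jaw direction matches the tab line, and about 3–4 mm of centring is left to do.

```bash
cat >> h.py <<'E'
from scipy.spatial.transform import Rotation as R
def err(x,y,z,yaw):
    s=status.get_state();r=R.from_euler("xyz",[np.pi,0,np.radians(yaw)])*R.from_euler("xyz",s["ee_rot"]).inv()
    print("t",round(s["t"],2),"pos",(s["eef_pos"]*1e3).round(1),"yaw",np.degrees(s["ee_rot"][2]).round(1),"d",(np.array([x,y,z])-s["eef_pos"]*1e3).round(1),r.as_rotvec().round(4),"F",s["force"].round(1),"M",s["moment"].round(2),"w",s["width"].round(4))
E
python3 -m jog '[[-3,-3.9,-10,-0.006,0.003,0],[0,0,0,0,0,0]]'; python3 -c "from h import *;err(609.8,5.6,34,-131)"
```

```text
t: 2.7
eef_pos: [0.611, 0.0058, 0.0863]
ee_rot: [-3.131, 0.004, -2.286]
force: [-1.0, -0.2, -1.3]
width: 0.0438Traceback (most recent call last):
  File "<string>", line 1, in <module>
    from h import *;err(609.8,5.6,34,-131)
                    ~~~^^^^^^^^^^^^^^^^^^^
  File "h.py", line 19, in err
    print("t",round(s["t"],2),"pos",(s["eef_pos"]*1e3).round(1),"yaw",np.degrees(s["ee_rot"][2]).round(1),"d",(np.array([x,y,z])-s["eef_pos"]*1e3).round(1),r.as_rotvec().round(4),"F",s["force"].round(1),"M",s["moment"].round(2),"w",s["width"].round(4))
                                                                                                                                                                                                                                        ^^^^^^^^^^^^^^^^
AttributeError: 'float' object has no attribute 'round'
```

```bash
sed -i 's/s\["width"\].round(4)/round(s["width"],4)/' h.py
python3 -m jog '[[-1.2,0,-18,0,0,0],[0,0,-18,0,0,0],[0,0,-16,0,0,0],[0,0,0,0,0,0]]'; python3 -c "from h import *;err(609.8,5.6,34,-131)"
```

```text
t: 3.1
eef_pos: [0.6115, 0.0056, 0.036]
ee_rot: [-3.128, 0.008, -2.286]
force: [-0.1, 1.3, 0.1]
width: 0.0437
t 3.1 pos [611.5   5.6  36. ] yaw -131.0 d [-1.7 -0.  -2. ] [ 0.0029  0.0153 -0.0003] F [-0.1  1.3  0.1] M [ 0.01  0.17 -0.04] w 0.0437
```

```bash
python3 -m jog '[[-1.5,0,-1,0.003,0.015,0],[0,0,0,0,0,0],[0,0,0,0,0,0],[0,0,0,0,0,0],[0,0,0,0,0,0],[0,0,0,0,0,0]]' 0.1 20; python3 -c "from h import *;err(609.8,5.6,34,-131)"
```

```text
t: 3.7
eef_pos: [0.609, 0.0034, 0.0369]
ee_rot: [3.14, -0.003, -2.287]
force: [1.3, -0.4, -5.8]
width: 0.022
t 3.7 pos [609.    3.4  36.9] yaw -131.0 d [ 0.8  2.2 -2.9] [ 0.0013 -0.0028  0.0006] F [ 1.3 -0.4 -5.8] M [-0.02 -0.4   0.14] w 0.022
```

Width reads 22.0 mm, so the flats are properly gripped. Now turning clockwise.

```bash
python3 -m jog '[[0,0,0,0,0,-0.12],[0,0,0,0,0,-0.12],[0,0,0,0,0,-0.12],[0,0,0,0,0,0]]' - 30; python3 -c "from h import *;err(609.8,5.6,36,-187.7)"
```

```text
t: 4.1
eef_pos: [0.609, 0.0035, 0.0369]
ee_rot: [3.14, -0.003, -2.659]
force: [1.1, -1.5, -5.2]
width: 0.0214
t 4.1 pos [609.    3.5  36.9] yaw -152.3 d [ 0.8  2.1 -0.9] [-0.0007 -0.0031 -0.617 ] F [ 1.1 -1.5 -5.2] M [-0.54 -0.44 -0.04] w 0.0214
```

```bash
python3 -m jog '[[0,0,0,0,0,-0.12],[0,0,0,0,0,-0.12],[0,0,0,0,0,-0.12],[0,0,0,0,0,-0.1],[0,0,0,0,0,0]]'
python3 - <<'E'
from h import *
err(609.8,5.6,36,-187.7)
cv2.imwrite("pics/t2.png",np.hstack([crop(eyes.grab_frame("top"),232,140,50,50,8),crop(eyes.grab_frame("side"),288,165,50,50,8)]))
E
```

```text
t: 4.6
eef_pos: [0.6089, 0.0035, 0.0369]
ee_rot: [3.141, -0.003, -3.117]
force: [1.5, -1.8, -6.0]
width: 0.022
t 4.6 pos [608.9   3.5  36.9] yaw -178.6 d [ 0.9  2.1 -0.9] [-0.0011 -0.0031 -0.1592] F [ 1.5 -1.8 -6. ] M [-0.42 -0.48 -0.08] w 0.022
```

View pics/t2.png

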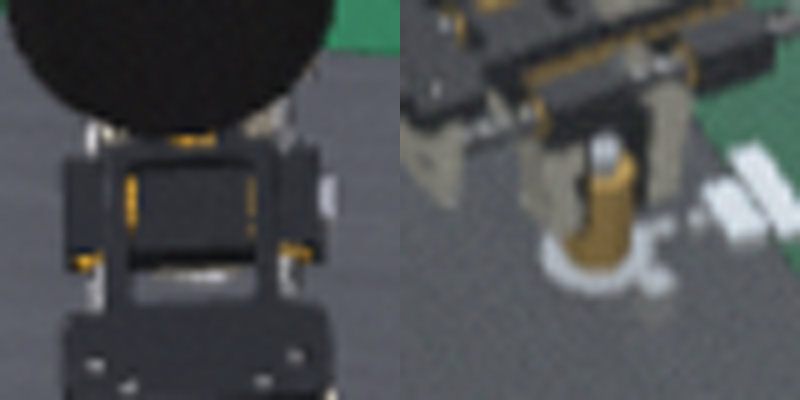

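Side view: the tab at (665,227) is heading toward the pin at (697,215) and is still a little short. Finishing the finger turn, then opening and rising.

```bash
python3 -m jog '[[0,0,0,0,0,-0.08],[0,0,0,0,0,-0.079],[0,0,0,0,0,0]]'; python3 -c "from h import *;err(609.8,5.6,36,-187.7)"
python3 -m jog '[[0,0,0,0,0,0],[0,0,0,0,0,0],[0,0,0,0,0,0],[0,0,20,0,0,0],[0,0,30,0,0,0],[-10,-20,45,0,0,0.05],[-15,-45,10,0,0,0.14],[-15,-45,0,0,0,0.14],[-15,-45,0,0,0,0.14]]' 0.5
```

```text
t: 5.0
eef_pos: [0.609, 0.0035, 0.0369]
ee_rot: [3.141, -0.003, 3.018]
force: [0.7, -0.6, -5.3]
width: 0.0213
t 5.0 pos [609.    3.5  36.9] yaw 172.9 d [ 0.8  2.1 -0.9] [-0.0013 -0.003  -0.0112] F [ 0.7 -0.6 -5.3] M [-0.49 -0.55 -0.14] w 0.0213
t: 5.9
eef_pos: [0.5574, -0.1485, 0.1498]
ee_rot: [-3.138, 0.005, -2.758]
force: [1.1, 0.2, -0.1]
width: 0.0438
```

Run:
```python
from h import *
err(518,-181.4,60,-87)
cv2.imwrite("pics/t3.png",np.hstack([crop(eyes.grab_frame("top"),232,140,50,50,8),crop(eyes.grab_frame("side"),288,165,50,50,8)]))
```

```text
t 5.9 pos [ 557.4 -148.5  149.8] yaw -158.0 d [-39.4 -32.9 -89.8] [-0.0024  0.0059  1.2393] F [ 1.1  0.2 -0.1] M [-0.06 -0.12  0.03] w 0.0438
```

View pics/t3.png

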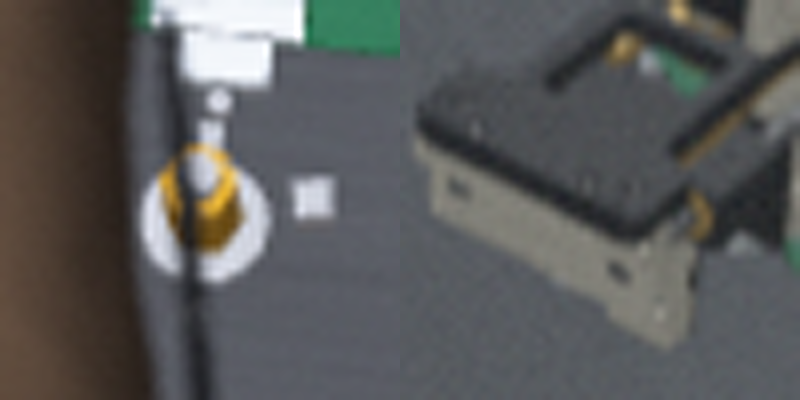

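```bash
python3 - <<'E'
from h import *
f=lambda x,k,o:(x+.5)/k-.5+o
T=lambda x,y:(f(x,8,232),f(y,8,140))
w=onz("top",*T(205,222),.0145)
for n,p,z in(("tab",(211,124),.0145),("tabmid",(211,138),.0145),("pin",(219,100),.019)):
    q=onz("top",*T(*p),z)-w;print(n,q*1e3,np.degrees(np.arctan2(q[1],q[0])))
E
python3 -m jog '[[-6,-5,-5,0,0,0.138],[-6,-5,-5,0,0,0.138],[-6,-5,-5,0,0,0.138],[-6,-5,-5,0,0,0.138],[-6,-5,-5,0,0,0.138],[-6,-5,-5,0,0,0.138],[0,0,-5,0,0,0.138],[0,0,-5,0,0,0.138],[0,0,-5,0,0,0.138],[0,0,0,0,0,0]]'; python3 -c "from h import *;err(518,-183,18,-87)"
```

```text
tab [33.80059599 -2.39816697  0.        ] -4.058359689984504
tabmid [28.94130337 -2.33674748  0.        ] -4.616100438587624
pin [40.50227874 -5.31343752  4.5       ] -7.473872276252744
t: 7.0
eef_pos: [0.5208, -0.1818, 0.1071]
ee_rot: [-3.132, 0.008, -1.467]
force: [0.3, 0.0, -0.6]
width: 0.0438
t 7.0 pos [ 520.8 -181.8  107.1] yaw -84.1 d [ -2.8  -1.2 -89.1] [-0.0091  0.0088 -0.0512] F [ 0.3  0.  -0.6] M [-0.09  0.06 -0.02] w 0.0438
```

Run:
```python
from h import *
im=eyes.grab_frame("top");cv2.imwrite("pics/t4.png",im)
print(im[148:178,250:276].min(2))
cv2.imwrite("pics/t4c.png",np.hstack([crop(im,232,140,50,50,8),crop(im,305,130,50,50,8)]))
```

```text
[[ 64  61  60  60  60  60  61  57  58  56  55  48  47  43  40  40  37  38
   36  33  31  29  28  30  30  59]
 [ 62  60  60  62  61  59  60  58  57  58  53  50  47  42  39  38  39  36
   34  33  32  29  30  31  31  58]
 [ 63  62  61  60  59  59  59  58  57  58  54  49  45  40  39  38  35  35
   35  32  33  30  31  30  31  56]
 [ 59  60  60  60  59  59  57  58  57  59  53  48  44  41  39  37  37  35
   33  32  30  32  29  28  33  52]
 [ 59  61  61  58  59  60  59  57  58  55  51  50  45  40  38  35  36  34
   35  33  30  30  29  28  30  50]
 [ 61  61  59  59  58  58  57  57  56  56  53  49  46  40  38  36  37  35
   34  32  28  31  29  31  29  49]
 [ 62  62  60  59  57  57  55  58  55  55  54  50  45  43  37  34  37  32
   31  33  29  29  28  29  28  48]
 [ 62  61  60  58  57  56  55  57  56  55  53  48  46  44  37  37  34  32
   32  32  28  28  28  27  31  47]
 [ 63  61  60  59  57  57  55  55  55  54  52  51  46  45  42  38  34  34
   31  32  28  29  29  29  30  45]
 [ 62  63  62  62  59  59  56  57  53  52  52  50  45  43  40  38  35  33
   30  32  28  29  29  30  33  45]
 [ 64  61 
[... 1470 characters left out ...]
42  38  38
   33  30  27  42  90  92  92  88]
 [ 64  63  61  62  62  60  60  57  57  54  51  49  49  45  44  41  39  37
   32  30  28  43  89  91  91  90]
 [ 64  64  64  65  62  59  60  56  55  53  52  50  50  45  42  40  39  34
   33  31  28  40  87  87  89  86]
 [ 66  64  63  62  62  61  59  57  56  53  52  48  47  45  43  42  39  35
   36  32  26  42  85  85  85  84]
 [ 66  63  63  64  63  63  60  59  55  55  53  49  47  45  41  39  36  37
   32  32  28  45  88  89  87  85]
 [ 65  63  63  64  64  64  61  58  55  52  53  50  46  46  43  38  36  34
   34  31  31  52  90  91  91  89]
 [ 65  64  64  64  64  61  59  58  56  55  52  50  48  45  41  40  37  34
   34  31  32  54  89  90  90  89]]
```

View pics/t4c.png

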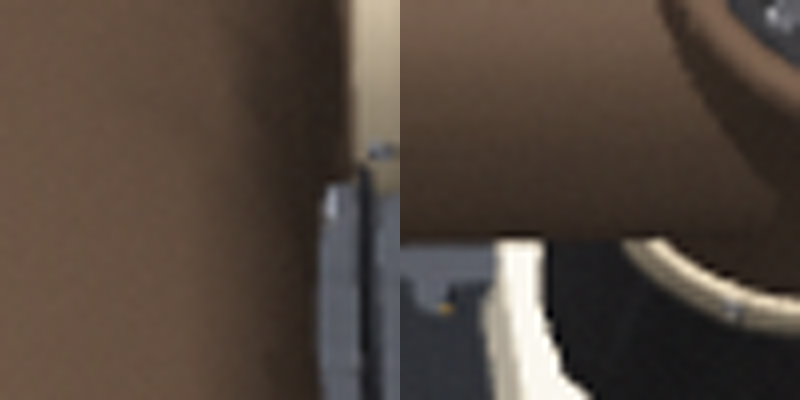

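```bash
python3 - <<'E'
from h import *
t3=cv2.imread("pics/t3.png")[:,:400];g=cv2.resize(t3,(50,50),interpolation=cv2.INTER_AREA).min(2)
print(g[9:22,19:34])
g0=cv2.imread("pics/top0.png")[140:190,232:282].min(2);print(g0[9:22,19:34])
E
python3 -m jog '[[-2.8,-1.2,-30,-0.009,0.009,-0.051],[0,0,-30,0,0,0],[0,0,-10,0,0,0],[0,0,0,0,0,0]]'; python3 -c "from h import *;err(518,-183,18,-87)"
```

```text
[[ 77  61  54 102 157 204 224 224 226 235 237 239 239 233 180]
 [ 80  65  51  73 100 134 151 153 159 168 171 186 187 181 146]
 [ 80  66  49  58  74  91 108 155 182 145 106 116 120 117 108]
 [ 79  66  47  52  71  84 113 191 209 180  97  90  94  94  93]
 [ 81  66  52  49  69  81 103 167 196 159  92  87  90  90  91]
 [ 84  67  53  44  65  84  98 118 133 111  91  89  91  90  90]
 [ 86  70  54  43  64  99 160 166 153  95  89  89  90  89  89]
 [ 88  70  55  42  58 101 181 203 184  98  90  91  92  91  91]
 [ 83  70  54  42  60 102 185 206 173  95  89  91  92  91  91]
 [ 87  74  54  44  59  86 144 167 150  98  87  88  90  89  90]
 [ 89  78  62  53 101 159 191 147  95  89  90  86  90  88  89]
 [ 86  84  58  58 105 165 201 197 131 108 119  93  89  90  89]
 [ 99  73  52  65  96 158 194 210 141  94 143 138  96  88  88]]
[[ 83  82  95 161 179 201 221 220 222 234 235 234 235 232 173]
 [ 85  84  85 104 110 125 138 139 142 156 161 178 178 172 138]
 [ 84  87  86  87  88  88  97 145 179 133  94 108 109 107 100]
 [ 83  83  84  85  83  84 104 191 196 181  85  85  87  87  87]
 [ 82  83  83  84  81  84  95 163 192 152  82  83  85  84  84]
 [ 82  83  84  83  84  83  87 103 120 100  84  83  83  84  85]
 [ 85  85  86  86  85  85  85  85  85  85  85  83  85  84  83]
 [ 83  84  83  84  84  84  85  85  85  87  86  86  86  85  87]
 [ 82  82  82  81  83  82  83  84  83  86  85  84  85  85  86]
 [ 83  83  86  85  73  72  73  79  86  83  82  83  84  83  85]
 [ 85  89  87 105 166 193 190 122  64  81  83  83  83  82  84]
 [ 82  91  88 170 199 198 198 194 121  96 106  84  84  86  85]
 [159  70  93 200 198 197 197 199 130  75 136 126  84  83  84]]
t: 7.45
eef_pos: [0.5212, -0.1826, 0.039]
ee_rot: [-3.135, -0.002, -1.538]
force: [0.2, -0.1, 0.8]
width: 0.0438
t 7.45 pos [ 521.2 -182.6   39. ] yaw -88.1 d [ -3.2  -0.4 -21. ] [0.0013 0.0066 0.0199] F [ 0.2 -0.1  0.8] M [-0.07  0.03 -0.04] w 0.0438
```

```bash
python3 -m jog '[[-3,0,-10,0.001,0.006,0.02],[0,0,-10,0,0,0],[0,0,-2,0,0,0],[0,0,0,0,0,0]]'; python3 -c "from h import *;err(518,-183,15,-87)"
```

```text
t: 7.85
eef_pos: [0.5202, -0.1827, 0.0182]
ee_rot: [-3.137, -0.001, -1.519]
force: [-0.7, -0.0, -0.1]
width: 0.044
t 7.85 pos [ 520.2 -182.7   18.2] yaw -87.0 d [-2.2 -0.3 -3.2] [0.0006 0.0043 0.0001] F [-0.7 -0.  -0.1] M [-0.07  0.01 -0.  ] w 0.044
```

```bash
python3 -m jog '[[-3,0,-3.5,0.0006,0.0043,0],[0,0,0,0,0,0],[0,0,0,0,0,0],[0,0,0,0,0,0],[0,0,0,0,0,0],[0,0,0,0,0,0]]' 0.05 45; python3 -c "from h import *;err(518,-183,15,-87)"
```

```text
t: 8.45
eef_pos: [0.5177, -0.1828, 0.0156]
ee_rot: [-3.14, -0.0, -1.519]
force: [0.5, 0.0, -2.3]
width: 0.0153
t 8.45 pos [ 517.7 -182.8   15.6] yaw -87.0 d [ 0.3 -0.2 -0.6] [-0.      0.0017  0.0005] F [ 0.5  0.  -2.3] M [-0.2 -0.1 -0. ] w 0.0153
```

```bash
python3 -m jog '[[0,0,5,0,0,0],[-4,4,0,0,0,0],[-4,20,0,0,0,0.05],[-4,22,0,0,0,0.06],[-4,22,0,0,0,0.06],[-4,22,0,0,0,0.06],[-3,22,0,0,0,0.06],[0,15,0,0,0,0.05],[0,8,0,0,0,0.02],[0,0,0,0,0,0]]'; python3 -c "from h import *;err(494.9,-46.1,19.6,-66.5)"
```

```text
t: 9.45
eef_pos: [0.4886, -0.0423, 0.0202]
ee_rot: [3.14, 0.001, -1.148]
force: [-0.4, -1.1, -2.9]
width: 0.0153
t 9.45 pos [488.6 -42.3  20.2] yaw -65.8 d [ 6.3 -3.8 -0.6] [-0.0005 -0.0023 -0.0124] F [-0.4 -1.1 -2.9] M [-0.11 -0.06 -0.  ] w 0.0153
```

```bash
python3 -m jog '[[6.3,-3.8,0,0,-0.002,-0.012],[0,0,0,0,0,0],[0,0,0,0,0,0]]'
python3 - <<'E'
from h import *
err(494.9,-46.1,19.6,-66.5)
t,s=eyes.grab_frame("top"),eyes.grab_frame("side");cv2.imwrite("pics/t5.png",t);cv2.imwrite("pics/s5.png",s)
cv2.imwrite("pics/c5.png",np.hstack([crop(t,232,140,66,80,6),crop(s,268,165,66,80,6)]))
E
```

```text
t: 9.75
eef_pos: [0.4952, -0.0475, 0.0201]
ee_rot: [3.141, 0.001, -1.164]
force: [0.3, 0.2, -3.3]
width: 0.0151
t 9.75 pos [495.2 -47.5  20.1] yaw -66.7 d [-0.3  1.4 -0.5] [-0.0004 -0.0005  0.0037] F [ 0.3  0.2 -3.3] M [-0.08 -0.04 -0.01] w 0.0151
```

View pics/c5.png

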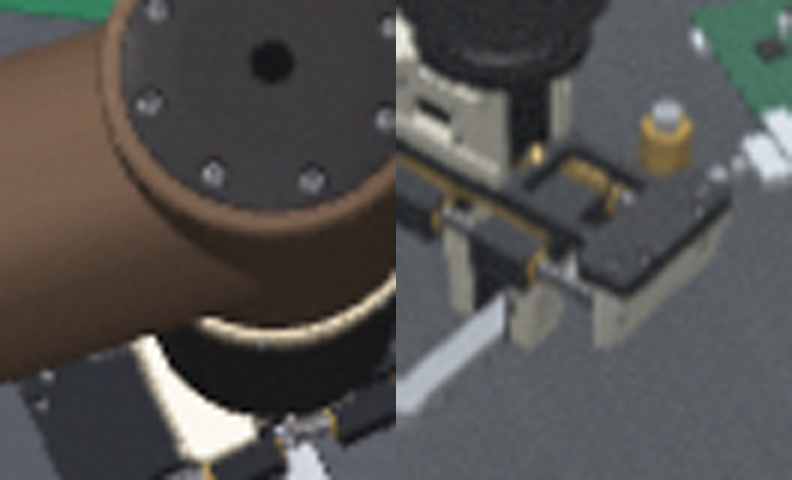

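Jaw and nut are hidden by the gripper; the handle looks straight in the grip. The nut and wrench positions are both known in the robot frame from the grasps, so I'm advancing with force checks.

```bash
python3 -m jog '[[9,5,0,0,0,0.004],[9,4,0,0,0,0],[5,2,0,0,0,0],[0,0,0,0,0,0]]'; python3 -c "from h import *;err(545.3,-24.2,19.6,-66.5)"
```

```text
t: 10.25
eef_pos: [0.5209, -0.0359, 0.0201]
ee_rot: [-3.141, 0.0, -1.161]
force: [-0.8, 0.4, -2.8]
width: 0.0156
t 10.25 pos [520.9 -35.9  20.1] yaw -66.5 d [24.4 11.7 -0.5] [-0.0004  0.0001  0.0003] F [-0.8  0.4 -2.8] M [-0.07  0.07  0.01] w 0.0156
```

```bash
python3 -m jog '[[4,2.8,0,0,0,0],[5,2.2,0,0,0,0],[0,0,0,0,0,0]]'; python3 -c "from h import *;err(545.3,-24.2,19.6,-66.5)"
python3 -m jog '[[5,2.2,0,0,0,0],[4,2,0,0,0,0],[0,0,0,0,0,0]]'; python3 -c "from h import *;err(545.3,-24.2,19.6,-66.5)"
```

```text
t: 10.55
eef_pos: [0.5306, -0.0303, 0.0199]
ee_rot: [3.141, 0.0, -1.161]
force: [0.0, 0.4, -2.9]
width: 0.0155
t 10.55 pos [530.6 -30.3  19.9] yaw -66.5 d [14.7  6.1 -0.3] [-0.0003 -0.0004  0.0001] F [ 0.   0.4 -2.9] M [-0.13  0.    0.01] w 0.0155
t: 10.85
eef_pos: [0.5401, -0.0257, 0.0198]
ee_rot: [3.141, 0.001, -1.161]
force: [1.0, -0.5, -2.8]
width: 0.0157
t 10.85 pos [540.1 -25.7  19.8] yaw -66.5 d [ 5.2  1.5 -0.2] [-0.0003 -0.0007  0.    ] F [ 1.  -0.5 -2.8] M [-0.02  0.07 -0.  ] w 0.0157
```

```bash
python3 -m jog '[[3,0.9,0,0,0,0],[2,0.8,0,0,0,0],[0,0,0,0,0,0]]'; python3 -c "from h import *;err(545.3,-24.2,19.6,-66.5)"
python3 -m jog '[[0.9,0.4,0,0,0,0],[0,0,0,0,0,0]]'; python3 -c "from h import *;err(545.3,-24.2,19.6,-66.5)"
```

```text
t: 11.15
eef_pos: [0.5454, -0.024, 0.0198]
ee_rot: [3.141, 0.001, -1.161]
force: [0.0, -0.3, -2.3]
width: 0.0152
t 11.15 pos [545.4 -24.   19.8] yaw -66.5 d [-0.1 -0.2 -0.2] [-0.0002 -0.0009  0.0001] F [ 0.  -0.3 -2.3] M [-0.11 -0.01  0.03] w 0.0152
t: 11.35
eef_pos: [0.5456, -0.0238, 0.0196]
ee_rot: [3.139, 0.001, -1.161]
force: [-0.1, 0.3, -2.1]
width: 0.0153
t 11.35 pos [545.6 -23.8  19.6] yaw -66.5 d [-0.3 -0.4  0. ] [ 0.0001 -0.0023  0.0004] F [-0.1  0.3 -2.1] M [-0.11  0.04 -0.01] w 0.0153
```

```bash
python3 -m jog '[[-2.5,6.6,0,0,0,-0.105],[-1.8,7.0,0,0,0,-0.105],[-1.1,7.2,0,0,0,-0.105],[0,0,0,0,0,0]]'
python3 - <<'E'
from h import *
err(539.8,-3.2,19.6,-84.5)
t,s=eyes.grab_frame("top"),eyes.grab_frame("side");cv2.imwrite("pics/t6.png",t);cv2.imwrite("pics/s6.png",s)
cv2.imwrite("pics/c6.png",np.hstack([crop(t,232,140,66,80,6),crop(s,268,165,66,80,6)]))
E
```

```text
t: 11.75
eef_pos: [0.5397, -0.0027, 0.0195]
ee_rot: [3.139, 0.001, -1.487]
force: [-1.1, 0.6, -3.9]
width: 0.0156
t 11.75 pos [539.7  -2.7  19.5] yaw -85.2 d [ 0.1 -0.5  0.1] [-0.0009 -0.0023  0.0127] F [-1.1  0.6 -3.9] M [-0.02  0.03  0.11] w 0.0156
```

View pics/c6.png

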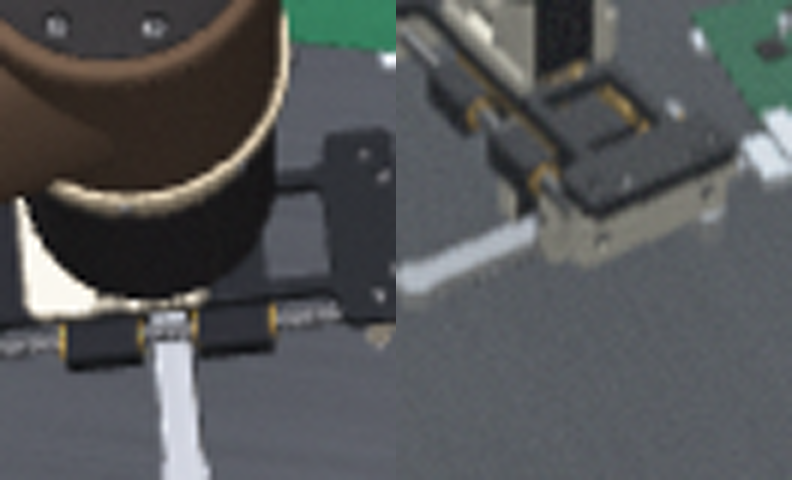

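The handle stays straight in the grip, and a z moment of 0.11 N m has appeared, about the nut's friction. Continuing.

```bash
python3 -m jog '[[-0.3,7.0,0,0,0,-0.105],[0.4,7.3,0,0,0,-0.105],[1.2,7.2,0,0,0,-0.105],[0,0,0,0,0,0]]'; python3 -c "from h import *;err(541.15,18.54,19.6,-102.5)"
python3 -m jog '[[1.9,6.8,0,0,0,-0.105],[2.7,6.8,0,0,0,-0.105],[0,0,0,0,0,0]]'; python3 -c "from h import *;err(545.76,32.3,19.6,-114.5)"
```

```text
t: 12.25
eef_pos: [0.5412, 0.0184, 0.0195]
ee_rot: [3.139, 0.002, -1.798]
force: [-0.3, 1.9, -3.6]
width: 0.015
t 12.25 pos [541.2  18.4  19.5] yaw -103.0 d [-0.   0.1  0.1] [-0.0022 -0.0017  0.0091] F [-0.3  1.9 -3.6] M [0.71 0.23 0.16] w 0.015
t: 12.55
eef_pos: [0.5458, 0.0319, 0.0194]
ee_rot: [3.139, 0.002, -2.003]
force: [-1.1, 2.8, -3.5]
width: 0.0151
t 12.55 pos [545.8  31.9  19.4] yaw -114.8 d [-0.1  0.4  0.2] [-0.003  -0.0012  0.0044] F [-1.1  2.8 -3.5] M [0.93 0.29 0.09] w 0.0151
```

```bash
python3 -m jog '[[3.4,6.7,0,0,0,-0.1],[4.0,6.1,0,0,0,-0.105],[0,0,0,0,0,0]]'; python3 -c "from h import *;err(553.13,44.84,19.6,-126.5)"
python3 -m jog '[[2.1,3.0,0,0,0,-0.052],[0,0,0,0,0,0]]'; python3 -c "from h import *;err(555.4,47.7,19.6,-129.5)"
```

```text
t: 12.85
eef_pos: [0.5528, 0.0438, 0.0193]
ee_rot: [3.139, 0.002, -2.201]
force: [-1.7, 3.1, -3.1]
width: 0.0153
t 12.85 pos [552.8  43.8  19.3] yaw -126.1 d [0.3 1.1 0.3] [-0.0032 -0.0014 -0.0071] F [-1.7  3.1 -3.1] M [1.06 0.37 0.09] w 0.0153
t: 13.05
eef_pos: [0.5546, 0.046, 0.0192]
ee_rot: [3.138, 0.002, -2.243]
force: [-1.6, 3.0, -2.8]
width: 0.0149
t 13.05 pos [554.6  46.   19.2] yaw -128.5 d [0.8 1.7 0.4] [-0.0033 -0.0016 -0.0171] F [-1.6  3.  -2.8] M [1.25 0.53 0.16] w 0.0149
```

```bash
python3 -m jog '[[3.0,4.2,0,0,0,-0.065],[0,0,0,0,0,0]]'; python3 -c "from h import *;err(557.8,50.45,19.6,-132.5)"
python3 -m jog '[[2.7,3.0,0,0,0,-0.055],[0,0,0,0,0,0]]'; python3 -c "from h import *;err(560.3,53.1,19.6,-135.5)"
```

```text
t: 13.25
eef_pos: [0.5572, 0.0492, 0.0192]
ee_rot: [3.138, 0.001, -2.3]
force: [-1.5, 3.0, -2.5]
width: 0.0152
t 13.25 pos [557.2  49.2  19.2] yaw -131.8 d [0.6 1.3 0.4] [-0.0032 -0.0017 -0.0128] F [-1.5  3.  -2.5] M [1.17 0.51 0.09] w 0.0152
t: 13.45
eef_pos: [0.5592, 0.0514, 0.0192]
ee_rot: [3.138, 0.001, -2.346]
force: [-1.5, 4.2, -2.6]
width: 0.0154
t 13.45 pos [559.2  51.4  19.2] yaw -134.4 d [1.1 1.7 0.4] [-0.0034 -0.0019 -0.0186] F [-1.5  4.2 -2.6] M [1.24 0.46 0.15] w 0.0154
```

```bash
python3 -m jog '[[3.5,4.0,0,0,0,-0.07],[0,0,0,0,0,0]]'; python3 -c "from h import *;err(562.95,55.55,19.6,-138.5)"
python3 -m jog '[[2.3,2.3,0,0,0,-0.05],[0,0,0,0,0,0]]'; python3 -c "from h import *;err(565.7,57.9,19.6,-141.5)"
```

```text
t: 13.65
eef_pos: [0.5625, 0.0546, 0.0193]
ee_rot: [3.138, 0.001, -2.409]
force: [-1.8, 2.4, -1.4]
width: 0.0155
t 13.65 pos [562.5  54.6  19.3] yaw -138.0 d [0.5 1.  0.3] [-0.0035 -0.0015 -0.0086] F [-1.8  2.4 -1.4] M [1.07 0.47 0.02] w 0.0155
t: 13.85
eef_pos: [0.5645, 0.0564, 0.0193]
ee_rot: [3.138, 0.002, -2.45]
force: [-0.8, 3.3, -2.1]
width: 0.0156
t 13.85 pos [564.5  56.4  19.3] yaw -140.4 d [1.2 1.5 0.3] [-0.0038 -0.0011 -0.0197] F [-0.8  3.3 -2.1] M [1.08 0.33 0.07] w 0.0156
```

```bash
python3 -m jog '[[2.9,2.8,0,0,0,-0.06],[0,0,0,0,0,0]]'
python3 - <<'E'
from h import *
err(568.5,60.1,19.6,-144.5)
t,s=eyes.grab_frame("top"),eyes.grab_frame("side");cv2.imwrite("pics/t7.png",t);cv2.imwrite("pics/s7.png",s)
cv2.imwrite("pics/c7.png",np.hstack([crop(t,222,140,66,80,6),crop(s,268,155,66,80,6)]))
E
```

```text
t: 14.05
eef_pos: [0.5673, 0.0586, 0.0194]
ee_rot: [3.138, 0.002, -2.502]
force: [-1.1, 2.5, -2.7]
width: 0.0149
t 14.05 pos [567.3  58.6  19.4] yaw -143.4 d [1.2 1.5 0.2] [-0.004  -0.0002 -0.0199] F [-1.1  2.5 -2.7] M [1.02 0.2  0.07] w 0.0149
```

View pics/c7.png

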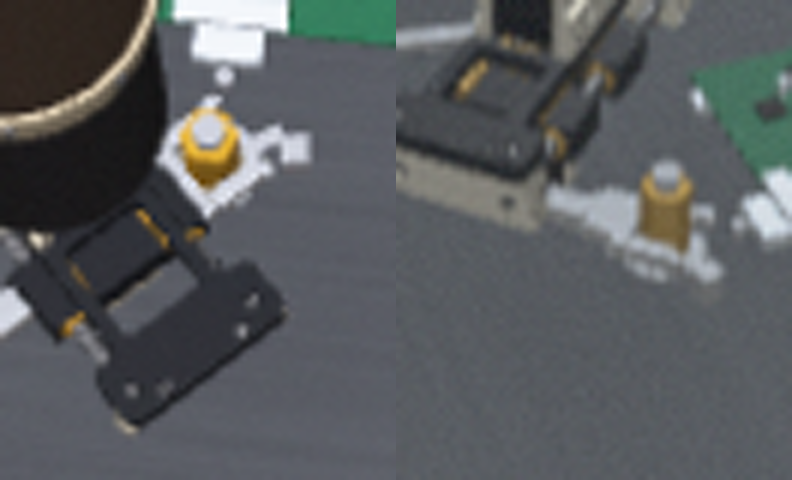

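Both views show the jaw around the nut, tips near the stop at (297,147), but no torque rise yet. Turning in small steps with force checks.

```bash
python3 -m jog '[[2.6,2.2,0,0,0,-0.06],[0,0,0,0,0,0]]'; python3 -c "from h import *;err(571.5,62.0,19.6,-147.5)"
python3 - <<'E'
from h import *
t=cv2.imread("pics/t7.png");print(t[156:178,254:276].min(2))
E
```

```text
t: 14.35
eef_pos: [0.5702, 0.0607, 0.0196]
ee_rot: [3.139, 0.004, -2.556]
force: [-0.4, 2.0, -4.4]
width: 0.0155
t 14.35 pos [570.2  60.7  19.6] yaw -146.5 d [ 1.3  1.3 -0. ] [-0.0045  0.0015 -0.0182] F [-0.4  2.  -4.4] M [ 0.97 -0.03  0.15] w 0.0155
[[ 91 108 187 196 187  91  90  92  92  90  93  91  93  91  90  89  92  90
   91  90  90  91]
 [ 96 152 212 216 129  90  90  91  90  90  91  92  91  91  92  91  93  93
   93  91  90  91]
 [ 90 123 150 138  84  93  89  89  90  91  88  90  92  92  91  92  91  89
   89  91  90  91]
 [111 178 208 203 130  67  87  88  88  87  90  89  87  89  90  90  89  88
   91  92  91  91]
 [183 212 209 210 204 131 112 113  89  90  92  89  90  93 113  89  89  89
   88  89  90  89]
 [213 209 208 208 210 139  84 148 159  89  90  97 150 192 185  93  94  90
   92  90  89  91]
 [183 208 209 209 205 117  62 111 199 164 150 193 199 209 203 164 146 168
  166 135  91  91]
 [139 190 209 206 170  78  54  89 209 203 199 208 207 206 191 204 200 205
  198 146  89  90]
 [ 79 120 130 135  97  57  46  68 190 208 208 203 161 126 138 208 208 207
  201 144  92  89]
 [ 59  65  6
[... 497 characters left out ...]
1  98  92  91  92  89  89  89
   90  92  91  92]
 [212 174 113 130 206 214 213 211 182 131  92  89  90  90  88  90  92  91
   90  91  92  90]
 [207 206 184 205 214 216 221 144 140 136  88  88  85  89  89  91  89  90
   90  89  93  89]
 [158 208 201 193 214 210 137 145 139 101  85  86  86  87  87  89  87  86
   87  87  89  89]
 [ 80 156 210 204 136 131  94 109 103  88  89  88  87  86  87  86  84  85
   85  86  86  85]
 [ 50 102 215 138  94  90  90  89  89  90  90  92  90  90  90  90  90  90
   89  88  87  87]
 [ 46  59 116  95  89  89  88  88  87  88  88  89  90  89  89  89  90  92
   89  91  89  90]
 [ 35  28  48  90  89  88  87  89  89  89  88  89  89  89  89  89  88  88
   90  91  90  89]]
```

```bash
python3 -m jog '[[3.0,2.2,0,0,0,-0.06],[0,0,0,0,0,0]]'; python3 -c "from h import *;err(574.5,63.8,19.6,-150.5)"
python3 -m jog '[[2.8,1.6,0,0,0,-0.05],[0,0,0,0,0,0]]'
python3 - <<'E'
from h import *
err(577.4,65.4,19.6,-153.5)
t=eyes.grab_frame("top");cv2.imwrite("pics/t8.png",t);print(t[158:172,260:276].min(2))
E
```

```text
t: 14.55
eef_pos: [0.5734, 0.0628, 0.0198]
ee_rot: [3.139, 0.005, -2.61]
force: [0.8, 2.9, -4.1]
width: 0.0151
t 14.55 pos [573.4  62.8  19.8] yaw -149.6 d [ 1.1  1.  -0.2] [-0.0046  0.0026 -0.0164] F [ 0.8  2.9 -4.1] M [ 0.97 -0.28  0.15] w 0.0151
t: 14.75
eef_pos: [0.5759, 0.064, 0.0197]
ee_rot: [3.139, 0.005, -2.654]
force: [1.9, 1.8, -3.7]
width: 0.0154
t 14.75 pos [575.9  64.   19.7] yaw -152.0 d [ 1.5  1.4 -0.1] [-0.0045  0.0029 -0.0254] F [ 1.9  1.8 -3.7] M [ 0.85 -0.47  0.22] w 0.0154
[[ 89  89  89  89  90  90  93  90  91  91  91  92  91  92  90  91]
 [ 87  87  87  88  89  88  89  89  88  91  89  92  89  92  92  92]
 [111 111  90  91  90  90  90  90  89  90  89  89  90  88  89  91]
 [ 85 145 134  90  89  89  90  99 139  92  92  92  90  90  90  92]
 [ 74 159 192 158  89  98 151 194 195 164 146 168 165 136  89  92]
 [ 60 107 209 201 173 195 198 208 207 204 200 204 199 145  90  91]
 [ 47  85 208 207 203 208 203 170 179 208 209 208 201 144  90  89]
 [ 27  67 190 209 206 185 141 107 128 207 208 208 202 143  92  89]
 [ 23  64 183 210 205 156  98  94 118 208 190 189 185 147  92  92]
 [ 24  49 155 211 207 169  91  92  99 131 121 123 121 110  96  94]
 [ 42 138 222 209 187 206 193  76  92  96  96  96  96  96  90  90]
 [132 204 215 211 207 213 209  84  92  91  93  94  92  94  93  91]
 [205 212 214 212 197 134 124  88  91  90  89  89  91  89  90  89]
 [214 212 204 132 125  94  89  91  91  91  92  90  91  91  89  91]]
```

```bash
python3 -m jog '[[3.4,2.0,0,0,0,-0.065],[0,0,0,0,0,0]]'
python3 - <<'E'
from h import *
err(580.5,66.9,19.6,-156.5)
t=eyes.grab_frame("top");cv2.imwrite("pics/t9.png",t);print(t[158:172,260:276].min(2))
w=onz("top",257.2,167.3,.0145)
for a in(-55,-60,-64,-68,-72):
    r=np.radians(a);print(a,[pix("top",w+k*np.array([np.cos(r),np.sin(r),0])).round(1) for k in(.028,.034)])
E
```

```text
t: 15.0
eef_pos: [0.5795, 0.066, 0.0199]
ee_rot: [3.139, 0.006, -2.712]
force: [1.9, 2.1, -4.1]
width: 0.0151
t 15.0 pos [579.5  66.   19.9] yaw -155.4 d [ 1.   0.9 -0.3] [-0.0048  0.0043 -0.0194] F [ 1.9  2.1 -4.1] M [ 1.21 -0.69  0.21] w 0.0151
[[100  89  89  90  90  92  92  90  91  92  91  91  92  91  92  92]
 [ 85  89  90  89  89  87  89  91  88  92  91  88  91  91  92  92]
 [112 111  91  90  90  90  88  89  89  89  90  88  89  90  89  91]
 [ 85 144 133  92  91  89  90  98 137  92  93  92  91  91  90  91]
 [ 72 157 192 159  91  98 150 193 195 165 145 167 164 136  91  92]
 [ 61 108 209 200 171 194 200 208 207 203 202 205 197 145  90  91]
 [ 45  85 208 207 203 208 203 170 180 209 209 208 200 144  90  90]
 [ 30  67 191 207 205 186 143 107 129 207 208 210 202 143  90  90]
 [ 25  64 184 210 205 155 100  97 118 206 190 190 186 148  92  91]
 [ 22  50 154 212 207 171  92  91  98 130 121 122 120 110  94  94]
 [ 24  61 182 218 208 173 112  91  94  96  96  95  96  96  91  92]
 [130 198 209 212 201 206 201  91  90  92  95  93  94  92  93  92]
 [204 212 212 213 213 214 184  91  91  90  91  91  91  90  92  91]
 [214 213 209 145 140 134 136  90  89  90  91  89  91  89  92  90]]
-55 [array([265.8, 161.3]), array([267.7, 160. ])]
-60 [array([266.3, 162. ]), array([268.3, 160.9])]
-64 [array([266.7, 162.6]), array([268.7, 161.6])]
-68 [array([267. , 163.3]), array([269.1, 162.4])]
-72 [array([267.3, 163.9]), array([269.4, 163.2])]
```

Run:
```python
from h import *
t=cv2.imread("pics/t9.png")
k=8;im=crop(t,195,142,90,65,k)
# overlay predicted wrench axis (z=.028) for reference: nut axis -> TCP
for p,c in(((.609,.0035,.030),(0,0,255)),((.5795,.066,.030),(0,255,0))):
    q=pix("top",p);cv2.circle(im,(int((q[0]-195+.5)*k),int((q[1]-142+.5)*k)),3,c,-1)
cv2.imwrite("pics/c9.png",im)
```

```text
(no output)
```

View pics/c9.png

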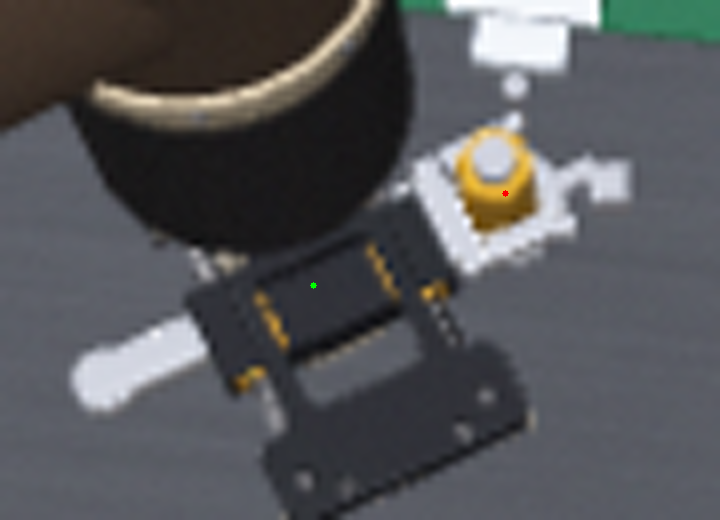

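The tab at about (580,165) is touching the stop at (612,180), and the jaw is around the nut. But the wrench angle looks larger than the free play should allow, so I'm checking the geometry.

Run:
```python
from h import *
f=lambda x,y:((x+.5)/8-.5+195,(y+.5)/8-.5+142)
P=lambda x,y,z:onz("top",*f(x,y),z)*1e3
an=lambda a,b:np.degrees(np.arctan2((b-a)[1],(b-a)[0]))
e=P(100,380,.028);h1,h2=P(415,165,.03),P(470,272,.03);b=(h1+h2)/2
print("end",e,"headbottom",h1,h2,"w",an(e,b),"perp",an(h1,h2)+90, "len",np.linalg.norm(b-e))
u,l=P(517,118,.03),P(572,225,.03);print("tips",u,l,an(l,u)-90,np.linalg.norm(u-l), "mid",(u+l)/2)
n=P(492,157,.064);print("stud",n);print("hb->stud",an(e,n))
for s in((590,162),(580,170),(565,180)): q=P(*s,.0145);print("tab",q,an(n,q),np.linalg.norm((q-n)[:2]))
for s in((592,205),(592,178)): q=P(*s,.012);print("stopbase",q,an(n,q))
```

```text
end [549.69608292 134.65282161  28.        ] headbottom [619.20513577  32.76397195  30.        ] [582.59609249  15.27200614  30.        ] w -65.16413572658033 perp -64.46131884467235 len 121.9260849554887
tips [ 6.34520904e+02 -5.94872323e-01  3.00000000e+01] [597.7109273  -17.92359095  30.        ] -64.79075090728473 40.68487270474837 mid [616.11591561  -9.25923164  30.        ]
stud [610.07990466   6.25291503  64.        ]
hb->stud -64.81336828278948
tab [624.08101462 -23.87450018  14.5       ] -65.07429901493938 33.221863690556454
tab [621.3945985  -20.53537921  14.5       ] -67.10204130011766 29.079804073427603
tab [618.05848366 -15.54369896  14.5       ] -69.89501373805975 23.21099101462548
stopbase [610.05954106 -24.23464377  12.        ] -90.03826964271906
stopbase [619.3639126  -24.39744587  12.        ] -73.1484160539742
```

Confirmed: wrench heading is -65°, nut tab -67°, which agrees with the stop contact angle (-67.7°). I'll back the wrench off through its play, see that the tab holds, and re-press once to confirm the stop.

```bash
python3 -m jog '[[-6.4,-3.3,0,0.002,-0.002,0.105],[-6,-4,0,0.002,-0.002,0.105],[-5.6,-4.6,0,0,0,0.105],[-5.1,-5.2,0,0,0,0.105],[0,0,0,0,0,0]]'
cat > tab.py <<'E'
from h import *
import sys
err(*map(float,sys.argv[1:5]))
t=eyes.grab_frame("top");cv2.imwrite(f"pics/{sys.argv[5]}.png",t);print(t[158:172,258:276].min(2))
E
python3 tab.py 557 49.3 19.6 -131.4 t10
```

```text
t: 15.55
eef_pos: [0.5551, 0.047, 0.0201]
ee_rot: [3.138, 0.012, -2.259]
force: [0.9, 2.0, -4.0]
width: 0.0153
t 15.55 pos [555.1  47.   20.1] yaw -129.5 d [ 1.9  2.3 -0.5] [-0.0111  0.0054 -0.034 ] F [ 0.9  2.  -4. ] M [ 0.79 -0.34  0.14] w 0.0153
[[ 81  86  87  88  91 103 171 189 135  90  91  93  90  92  91  90  89  92]
 [127  78  92  90  97 151 204 205 167  89  91  90  90  89  91  91  92  91]
 [202 128  71 104 151 199 205 181 114  87  90  90  90  89  88  88  89  90]
 [211 138  65 123 199 207 199 114  91  90  91  92  92  91  90  90  91  90]
 [205 116  56  95 208 202 140  89  90  94 119 142 147 169 166 137  92  93]
 [171  78  55  87 207 204 141  89  88  94 134 200 200 205 198 143  90  91]
 [ 98  57  53  82 210 211 191  98 134  89 125 207 208 208 201 144  91  89]
 [ 61  54  39  68 192 210 200 174 205 212 116 207 209 209 203 144  91  90]
 [ 43  31  27  62 186 210 212 209 221 163 114 207 190 190 187 148  93  91]
 [ 29  23  23  80 208 212 213 213 130 105  96 130 123 124 121 111  93  95]
 [ 23  26  59 172 212 213 217 135  91  94  92  96  96  97  97  97  92  91]
 [ 24  67 189 208 213 210 167  92  91  92  90  93  94  92  92  92  90  91]
 [ 45 135 212 214 210 177 125  90  91  91  90  91  90  92  91  91  89  89]
 [ 99 204 213 215 209 121 140  87  90  91  90  90  92  91  91  90  91  91]]
```

Run:
```python
from h import *
for n,p,z in(("smallhead",(187,158),.015),("smalltail",(172,196),.015),("jar",(186,134),.03),("spool",(334,150),.03)):print(n,onz("top",*p,z)*1e3)
t=cv2.imread("pics/t10.png");print(t[150:162,252:270].min(2))
w=onz("top",257.2,167.3,.0145)
for a in(-20,-30,-40,-45,-50):
    r=np.radians(a);print(a,[pix("top",w+k*np.array([np.cos(r),np.sin(r),0])).round(1) for k in(.028,.034)])
for wv in (-39.5,):
    r=np.radians(wv);d=np.array([np.cos(r),np.sin(r),0]);e=np.array([-d[1],d[0],0])
    N=np.array([.6096,.0056,.030]);print([pix("top",N+.017*d+s*e).round(1) for s in(-.021,-.012,.012,.021)])
```

```text
smallhead [639.22147459 190.40439243  15.        ]
smalltail [536.64449307 227.2102715   15.        ]
jar [700.59769672 191.44471866  30.        ]
spool [ 647.52541946 -196.48450159   30.        ]
[[ 52 138 146 102 132 148 147 151 165 169 188 185 181 149  88  89  91  90]
 [ 83 169  93  91  95 105 152 189 140 100 114 114 115 109  89  90  87  87]
 [141 134  66  89  91 111 200 206 191  90  91  92  93  92  91  91  91  92]
 [179  86  49  89  88 102 172 204 162  89  88  89  89  90  91  91  90  92]
 [148  61  33  76  90  91 111 125 106  90  89  89  89  90  90  89  88  91]
 [ 89  38  31  76  89  91  90  92  90  89  92  91  88  90  91  90  92  90]
 [ 58  24  31  85 109  91  92  92  91  92  91  91  92  89  90  92  90  91]
 [ 31  19  45 122  97  90  89  91  90  90  92  90  94 112  89  92  91  92]
 [ 21  20  38  95  78  71  81  86  87  88  91 103 171 189 135  90  91  93]
 [ 19  21  30  99 202 198 127  78  92  90  97 151 204 205 167  89  91  90]
 [ 20  21  22  79 209 208 202 128  71 104 151 199 205 181 114  87  90  90]
 [ 21  23  21  73 208 206 211 138  65 123 199 207 199 114  91  90  91  92]]
-20 [array([260.7, 157.7]), array([261.5, 155.6])]
-30 [array([262.4, 158.4]), array([263.5, 156.5])]
-40 [array([263.9, 159.4]), array([265.4, 157.7])]
-45 [array([264.6, 160. ]), array([266.2, 158.4])]
-50 [array([265.3, 160.6]), array([267. , 159.2])]
[array([267.3, 165.4]), array([264.6, 163.3]), array([257.4, 157.9]), array([254.7, 155.8])]
```

Backing off carried the nut back with it, so the wrench grips it with hardly any play. I'll re-drive to the stop and confirm the tab no longer moves.

```bash
python3 -m jog '[[5.3,5.9,0,-0.005,0.003,-0.113],[5.9,5.2,0,-0.005,0.003,-0.113],[6.5,4.5,0,0,0,-0.113],[4,2.2,0,0,0,-0.06],[0,0,0,0,0,0]]'; python3 tab.py 579.7 66.3 19.6 -155 t11
```

```text
t: 16.1
eef_pos: [0.5778, 0.0654, 0.0197]
ee_rot: [-3.141, -0.001, -2.686]
force: [1.0, -0.2, -3.5]
width: 0.0152
t 16.1 pos [577.8  65.4  19.7] yaw -153.9 d [ 1.9  0.9 -0.1] [ 0.0012 -0.0006 -0.0195] F [ 1.  -0.2 -3.5] M [-0.13 -0.8   0.17] w 0.0152
[[166 127  93  89  89  89  89  90  92  91  91  92  91  90  92  92  91  89]
 [140  61  88  88  88  90  88  88  89  89  90  92  90  90  90  90  92  91]
 [204 129 111 113  90  91  91  88  88  90  90  89  88  89  87  88  88  90]
 [208 139  84 144 133  89  91  89  99 143 137  91  92  91  90  89  91  91]
 [205 115  73 157 194 158  97 149 194 198 194 163 146 168 166 138  91  93]
 [170  76  58 108 209 204 193 199 208 207 207 204 201 204 199 145  91  91]
 [ 98  57  48  86 209 208 208 208 204 164 147 208 208 208 201 144  89  91]
 [ 60  55  30  68 191 208 206 180 125 104 117 208 207 208 202 144  91  91]
 [ 49  35  24  64 183 209 205 153  93  95 117 206 190 190 185 147  91  91]
 [ 30  25  23  50 150 200 208 170  92  93  98 128 122 122 121 110  94  95]
 [ 26  24  39 124 206 219 207 182 175  91  92  95  97  98  97  95  91  93]
 [ 30  69 131 204 213 215 211 207 205  91  90  90  92  94  93  93  93  92]
 [130 200 206 212 214 213 209 174 143  80  92  90  91  89  90  90  89  90]
 [205 214 214 212 206 136 135 112 100  88  91  91  91  90  91  91  91  91]]
```

```bash
python3 -m jog '[[4.5,2.1,0,0,0,-0.075],[0,0,0,0,0,0]]';  python3 tab.py 583 67.5 19.6 -158 t12 | head -9; python3 -m jog '[[3,1.2,0,0,0,-0.06],[0,0,0,0,0,0]]';  python3 tab.py 583 67.5 19.6 -158 t13 | head -9
```

```text
t: 16.35
eef_pos: [0.5823, 0.0676, 0.0197]
ee_rot: [-3.141, -0.0, -2.758]
force: [3.2, 1.6, -4.0]
width: 0.0151
t 16.35 pos [582.3  67.6  19.7] yaw -158.0 d [ 0.7 -0.1 -0.1] [ 0.0008 -0.      0.0001] F [ 3.2  1.6 -4. ] M [ 0.49 -1.19  0.13] w 0.0151
[[175 190 116  86  88  90  89  89  91  91  91  90  92  90  92  91  90  89]
 [143  98  82  89  89  87  89  90  89  89  88  90  90  90  91  92  90  91]
 [204 129 111 112  90  91  89  90  89  90  90  88  90  90  90  88  90  91]
 [210 139  83 146 133  89  89  90  90  99 136  93  92  91  90  89  88  91]
 [204 116  73 157 193 159  89  98 150 194 194 165 147 170 166 137  91  92]
 [171  77  59 109 210 201 171 193 199 208 206 205 200 206 197 144  88  89]
 [ 98  59  45  84 209 207 203 208 204 171 180 207 208 209 201 145  90  89]
 [ 60  47  28  67 190 208 206 184 142 107 129 208 208 208 203 143  90  90]
t: 16.6
eef_pos: [0.5854, 0.0691, 0.02]
ee_rot: [-3.141, 0.001, -2.811]
force: [3.7, 1.0, -4.4]
width: 0.0155
t 16.6 pos [585.4  69.1  20. ] yaw -161.1 d [-2.4 -1.6 -0.4] [-0.0002  0.0015  0.0535] F [ 3.7  1.  -4.4] M [ 0.57 -1.29  0.23] w 0.0155
[[182 200 140  97  88  90  89  89  92  90  91  92  89  90  90  91  91  90]
 [143 102  87  89  89  90  90  88  88  89  89  91  89  90  91  92  92  92]
 [204 128 110 111  90  90  91  91  90  88  89  89  89  90  87  90  90  89]
 [209 140  84 143 133  90  90  90  89  99 137  90  92  90  91  90  90  91]
 [205 117  73 158 192 158  90  97 149 194 195 164 145 169 166 138  91  92]
 [170  77  59 108 209 201 171 193 200 208 207 204 202 203 198 145  90  90]
 [ 99  59  48  84 210 207 204 208 203 170 179 209 208 208 200 143  89  90]
 [ 60  47  28  68 191 207 206 185 140 107 128 207 208 208 203 145  90  89]
```

The tab pattern is now identical at three wrench angles (-65°, -68°, -71°), so the hard stop is confirmed. Drawing the wrench off along its own axis.

```bash
python3 -m jog '[[-2.3,6.8,0,0,0,0],[-2.3,6.8,0,0,0,0],[0,0,0,0,0,0]]';  python3 tab.py 573.7 103 19.6 -161 t14
```

```text
t: 16.95
eef_pos: [0.581, 0.0786, 0.0206]
ee_rot: [-3.137, 0.001, -2.801]
force: [-2.9, 17.0, -3.7]
width: 0.0154
t 16.95 pos [581.   78.6  20.6] yaw -160.5 d [-7.3 24.4 -1. ] [ 0.0041  0.002  -0.0087] F [-2.9 17.  -3.7] M [6.36 0.98 0.32] w 0.0154
[[ 87  91  88  89  90  92  89  90  90  92  93  92  91  89  91  90  91  91]
 [130  68  87  88  88  87  89  88  89  88  88  90  90  89  89  91  93  93]
 [204 131 112 112  91  90  90  90  90  88  89  89  89  90  90  91  88  90]
 [209 139  84 146 133  89  89  90  89  97 138  92  93  91  91  91  89  91]
 [205 116  73 155 194 159  88  99 150 194 195 164 146 168 166 137  92  93]
 [170  77  59 108 209 202 171 193 200 207 206 204 200 204 198 143  89  90]
 [ 99  58  48  84 209 208 204 208 203 169 179 207 209 209 201 144  89  90]
 [ 59  46  27  68 190 207 206 184 142 107 127 207 208 208 202 145  90  91]
 [ 50  32  23  63 183 210 206 155 100  96 119 208 190 189 186 148  93  90]
 [ 29  23  23  49 155 211 208 170  91  92  98 130 122 121 121 111  93  94]
 [ 26  23  22  60 179 211 205 150  92  90  92  97  97  97  97  95  93  92]
 [ 24  25  58 169 206 209 201 123  92  91  92  92  93  94  91  92  90  92]
 [191 111 121 201 191 207 197  94  91  91  91  90  89  91  92  90  90  91]
 [211 210 203 206 189 200 137  90  89  91  92  91  90  89  91  91  91  91]]
```

```bash
python3 -m jog '[[0,0,0,0,0,0]]'; python3 -m jog '[[-1.3,4,0,0,0,0],[0,0,0,0,0,0]]';  python3 tab.py 573.7 103 19.6 -161 t15 | head -8; python3 -m jog '[[-1.3,4,0,0,0,0],[0,0,0,0,0,0]]'
```

```text
t: 17.1
eef_pos: [0.5809, 0.0793, 0.0207]
ee_rot: [-3.138, 0.001, -2.798]
force: [4.0, -0.7, -4.2]
width: 0.0154
t: 17.3
eef_pos: [0.5778, 0.0828, 0.0204]
ee_rot: [-3.138, -0.001, -2.796]
force: [-0.2, 1.3, -3.9]
width: 0.0155
t 17.3 pos [577.8  82.8  20.4] yaw -160.2 d [-4.1 20.2 -0.8] [ 0.004  -0.0001 -0.0136] F [-0.2  1.3 -3.9] M [ 0.7  -0.12  0.11] w 0.0155
[[ 86  93  89  89  89  89  90  91  91  92  90  91  91  92  89  92  92  90]
 [130  68  88  88  87  88  88  90  89  88  88  90  89  89  90  91  91  92]
 [204 129 111 112  91  91  90  89  88  90  90  91  90  90  88  87  89  89]
 [208 141  86 145 134  91  90  90  90 100 138  92  91  91  91  90  90  90]
 [203 118  74 157 194 160  89  98 150 194 195 165 146 167 167 136  92  91]
 [170  75  58 109 209 202 171 193 200 208 207 204 202 205 198 146  90  90]
 [ 99  58  49  83 208 207 204 208 203 170 179 208 208 208 202 143  90  90]
t: 17.55
eef_pos: [0.5752, 0.0863, 0.02]
ee_rot: [-3.138, -0.004, -2.797]
force: [-0.2, -0.1, -3.5]
width: 0.0153
```

```bash
python3 -m jog '[[-2,5.5,0,0,0,0],[-2,5.5,0,0,0,0],[-3,6,0,0,0,0],[0,0,0,0,0,0]]';  python3 tab.py 538.5 80.5 15.6 -158 t16
```

```text
t: 17.95
eef_pos: [0.5668, 0.1043, 0.0197]
ee_rot: [-3.138, -0.005, -2.797]
force: [0.0, 0.1, -3.3]
width: 0.0152
t 17.95 pos [566.8 104.3  19.7] yaw -160.3 d [-28.3 -23.8  -4.1] [ 0.0055 -0.0035  0.0395] F [ 0.   0.1 -3.3] M [ 0.12 -0.06 -0.01] w 0.0152
[[ 85  92  88  88  89  89  89  90  89  91  91  90  91  90  90  90  90  90]
 [129  67  88  89  86  91  88  87  88  89  88  89  90  91  91  92  92  91]
 [205 130 112 110  91  90  91  90  89  89  90  90  88  89  88  90  92  88]
 [209 141  84 145 133  90  90  89  90  99 137  92  92  93  91  89  90  90]
 [205 117  74 157 194 159  90  98 150 193 195 164 145 168 165 137  91  91]
 [171  78  58 109 209 201 171 194 200 208 207 203 201 205 196 144  90  91]
 [ 98  59  47  85 210 208 203 208 203 169 179 209 209 207 201 143  89  89]
 [ 59  46  29  70 191 207 205 184 140 107 128 208 207 208 203 144  89  90]
 [ 47  34  22  62 184 211 207 157 100  96 117 208 189 189 185 148  91  90]
 [ 28  24  22  51 154 211 208 169  93  92  97 131 122 122 122 111  94  96]
 [ 26  24  23  62 180 211 206 151  92  91  92  96  97  97  96  96  91  90]
 [ 23  27  56 169 206 209 202 121  92  91  92  92  94  92  95  92  92  92]
 [ 24  44 131 206 207 207 196  96  89  90  90  91  87  90  90  90  91  90]
 [113 127 200 206 204 201 139  88  91  91  90  90  90  91  91  90  91  91]]
```

```bash
python3 -m jog '[[-14,2,0,0,0,0],[-14,0,0,0,0,0],[-14,0,0,0,0,0],[-8,-10,0,0,0,0],[0,-7,0,0,0,0],[0,0,0,0,0,0]]'; python3 -m jog '[[0,0,-2.5,0.005,-0.003,0],[0,0,-1,0,0,0],[0,0,0,0,0,0]]'; python3 -c "from h import *;err(516.8,89.3,15.6,-160)"
```

```text
t: 18.6
eef_pos: [0.5144, 0.0879, 0.02]
ee_rot: [-3.137, -0.005, -2.795]
force: [-0.3, 0.4, -3.5]
width: 0.0154
t: 18.9
eef_pos: [0.5159, 0.0876, 0.0165]
ee_rot: [-3.141, 0.002, -2.797]
force: [-0.4, 0.7, -3.0]
width: 0.0156
t 18.9 pos [515.9  87.6  16.5] yaw -160.2 d [ 0.9  1.7 -0.9] [-0.0004  0.0017  0.004 ] F [-0.4  0.7 -3. ] M [ 0.04 -0.01 -0.01] w 0.0156
```

```bash
python3 -m jog '[[0,0,-1,0,0,0],[0,0,0,0,0,0]]'; python3 -m jog '[[0,0,0,0,0,0],[0,0,0,0,0,0],[0,0,0,0,0,0],[0,0,0,0,0,0]]' 0.45; python3 -m jog '[[0,0,10,0,0,0],[0,0,35,0,0,0],[-10,0,45,0,0,0],[-20,-10,45,0,0,0],[-20,-45,20,0,0,0],[0,-48,0,0,0,0],[0,-48,0,0,0,0],[0,-48,0,0,0,0],[0,-48,0,0,0,0],[0,-48,0,0,0,0],[0,-30,0,0,0,0]]'
```

```text
t: 19.1
eef_pos: [0.5163, 0.0877, 0.0156]
ee_rot: [-3.141, 0.002, -2.796]
force: [-2.9, -0.3, 1.8]
width: 0.0157
t: 19.5
eef_pos: [0.5178, 0.0886, 0.0162]
ee_rot: [-3.141, 0.004, -2.795]
force: [0.4, 0.8, 0.6]
width: 0.0378
t: 20.6
eef_pos: [0.4676, -0.2417, 0.1864]
ee_rot: [-3.134, 0.018, -2.784]
force: [0.1, 0.1, -0.2]
width: 0.0391
```

Run:
```python
from h import *
t=eyes.grab_frame("top");s=eyes.grab_frame("side");cv2.imwrite("pics/tf.png",t);cv2.imwrite("pics/sf.png",s)
print(t[154:182,246:276].min(2))
t0=cv2.imread("pics/top0.png")
d=(cv2.absdiff(t,t0).max(2)>40).astype(np.uint8)
n,l,st,c=cv2.connectedComponentsWithStats(d)
for i in range(1,n):
    if st[i,4]>5:print("diff",st[i],c[i].round(0))
g=t.min(2);m=(g>130).astype(np.uint8);n,l,st,c=cv2.connectedComponentsWithStats(m)
for i in range(1,n):
    x,y,w,h,a=st[i]
    if 200<a<900 and 190<x<290 and 130<y<240:
        v,u=np.nonzero(l==i);Q=np.array([onz("top",p,q,.024)[:2] for p,q in zip(u,v)])*1e3
        ce=Q.mean(0);dd=np.linalg.svd(Q-ce,full_matrices=0)[2][0];p=(Q-ce)@dd
        print("wrench",st[i],ce,np.degrees(np.arctan2(dd[1],dd[0])),p.min(),p.max(),ce+dd*p.min(),ce+dd*p.max())
```

```text
[[70 71 72 71 73 74 75 75 74 72 73 73 72 72 74 71 73 72 73 71 71 73 71 71
  72 71 70 70 70 70]
 [70 71 72 71 72 73 73 73 73 72 74 73 73 72 73 74 73 71 71 71 69 71 71 72
  71 71 71 69 70 70]
 [70 72 72 72 72 74 73 73 73 73 73 74 74 72 72 73 74 73 71 71 70 71 71 71
  72 71 70 69 70 70]
 [69 71 71 71 72 72 73 73 75 74 74 74 75 74 72 73 73 71 70 71 71 72 71 71
  70 70 70 71 69 69]
 [70 71 72 72 71 72 74 73 72 73 73 74 73 72 73 75 72 71 72 71 71 70 69 70
  72 71 71 69 68 71]
 [69 71 71 72 74 72 73 73 74 73 74 73 76 73 70 71 72 73 72 72 72 71 72 71
  72 71 70 70 70 69]
 [70 72 71 71 73 75 75 73 73 75 74 74 74 74 72 73 72 74 71 71 72 70 71 70
  72 70 70 68 69 69]
 [70 72 72 72 73 74 74 74 75 73 74 72 74 73 73 73 75 73 73 72 71 71 72 71
  71 70 69 69 71 69]
 [72 71 74 72 72 73 74 73 73 74 73 73 73 73 73 70 73 71 72 72 72 72 70 70
  70 71 69 69 69 71]
 [70 72 71 74 74 74 73 73 73 74 75 73 74 74 74 72 72 72 72 71 71 71 73 72
  72 70 72 70 69 71]
 [70 72 72 73 73 75 74 75 76 73 73 72 75 74 72 72 73 73 72 71 70 71 71 71
  69 72 71 70 69 71]
 [71 70 73 74 74 74 74 73 73 75 73 75 72 75 73 71 73 71
[... 1507 characters left out ...]
3 71 73 72 72 72 72 71 69 72 71
  70 69 71 70 69 70]]
diff [   19    98   441   322 36465] [288. 249.]
diff [345 119   5   6  21] [347. 122.]
diff [229 145  14  22 237] [235. 156.]
diff [247 158  19  18 232] [256. 166.]
diff [268 162   6   6  34] [270. 164.]
diff [244 383  27   4  34] [257. 385.]
diff [244 387   5   3  12] [246. 388.]
diff [216 391  65  29 268] [241. 405.]
diff [256 396  25   5  41] [269. 398.]
diff [285 396   5   5  17] [287. 397.]
diff [273 406   7   5   8] [276. 408.]
diff [234 409  34  11 228] [251. 415.]
wrench [194 199  32  17 210] [503.32427922 128.41723288] -69.32608027915175 -40.46831371168856 44.02284381167493 [489.03698131 166.2795827 ] [518.86650044  87.22924754]
```

```bash
python3 -m jog '[[-10,-45,10,0,0,0],[-10,-45,10,0,0,0],[-15,-45,10,0,0,0],[-15,-45,10,0,0,0],[-15,-45,0,0,0,0],[-15,-45,0,0,0,0],[-15,-40,0,0,0,0],[0,0,0,0,0,0]]'
python3 - <<'E'
from h import *
t=eyes.grab_frame("top");s=eyes.grab_frame("side");cv2.imwrite("pics/tf2.png",t);cv2.imwrite("pics/sf2.png",s)
print(t[158:172,258:276].min(2))
t0=cv2.imread("pics/top0.png")
d=(cv2.absdiff(t,t0).max(2)>40).astype(np.uint8)
n,l,st,c=cv2.connectedComponentsWithStats(d)
for i in range(1,n):
    if st[i,4]>5 and st[i,1]<260:print("diff",st[i],c[i].round(0))
g=t.min(2);m=(g>130).astype(np.uint8);n,l,st,c=cv2.connectedComponentsWithStats(m)
for i in range(1,n):
    x,y,w,h,a=st[i]
    if 150<a<900 and 150<x<290 and 130<y<240:
        v,u=np.nonzero(l==i);Q=np.array([onz("top",p,q,.024)[:2] for p,q in zip(u,v)])*1e3
        ce=Q.mean(0);dd=np.linalg.svd(Q-ce,full_matrices=0)[2][0];p=(Q-ce)@dd
        print("blob",st[i],ce,np.degrees(np.arctan2(dd[1],dd[0])),p.min(),p.max(),ce+dd*p.min(),ce+dd*p.max())
E
```

```text
t: 21.5
eef_pos: [0.3693, -0.559, 0.2337]
ee_rot: [-3.131, 0.02, -2.779]
force: [0.8, 0.6, -0.9]
width: 0.0393
[[ 87  92  88  88  88  90  90  90  91  90  93  91  90  91  92  90  92  91]
 [131  69  85  88  88  88  86  88  88  89  88  90  90  90  90  93  90  93]
 [204 130 111 113  91  92  92  90  90  88  90  89  89  90  89  88  89  90]
 [209 140  84 145 134  91  91  89  90  99 136  91  93  91  91  90  92  90]
 [203 118  75 158 192 159  89  99 149 194 194 163 146 168 165 135  90  93]
 [170  79  58 109 209 202 171 194 199 207 207 203 200 204 200 145  90  91]
 [ 99  59  45  84 209 209 203 208 203 168 179 207 208 209 200 143  90  90]
 [ 59  47  29  66 189 207 206 185 141 109 128 208 206 210 202 144  92  90]
 [ 49  37  23  62 184 210 205 157 100  95 118 207 190 189 186 149  92  89]
 [ 29  24  25  49 155 210 207 169  90  93  99 129 123 122 122 110  94  94]
 [ 26  24  24  60 178 212 205 151  92  92  93  96  98  96  95  96  92  92]
 [ 27  25  59 168 206 208 202 123  91  90  92  92  95  92  92  93  91  91]
 [ 25  43 131 205 208 207 196  95  89  90  90  91  90  91  90  89  89  91]
 [111 128 200 206 206 200 138  91  91  91  91  91  89  90  91  90  91  92]]
diff [  168    55   392   365 64884] [389. 287.]
diff [247 159   5   5  16] [249. 161.]
diff [264 161   5   5  15] [266. 163.]
diff [319 166  18  64 472] [330. 195.]
diff [194 182  65  34 516] [228. 200.]
diff [248 229   6   4   7] [250. 230.]
blob [251 138  19  16 194] [670.57940419  -2.0998374 ] -104.66470721880873 -26.346894686616224 24.569043413485502 [677.24943894  23.38877763] [664.35945397 -25.86851665]
blob [170 154  22  44 223] [591.07868525 206.98285651] 162.61743885408902 -55.290629881577836 62.11231840889049 [643.84426405 190.464762  ] [531.80295555 225.53893279]
blob [194 182  65  34 508] [520.63363692  80.70737546] -69.948335742799 -91.2709339531729 77.64163224317703 [489.33981497 166.44581546] [547.25441651   7.77208118]
```

Run:
```python
from h import *
t=cv2.imread("pics/tf2.png").astype(int);t0=cv2.imread("pics/top0.png").astype(int)
for n,(x,y,w,h) in dict(small=(165,150,30,50),jar=(172,115,30,30),spool=(320,130,30,32)).items(): print(n,abs(t-t0)[y:y+h,x:x+w].max(2).mean().round(1))
from station import workorder
print(workorder.job_done())
```

```text
small 7.3
jar 6.1
spool 7.7
the job is handed in; nothing more can be done
None
```

The nut is tightened to the stop block, the wrench is off and lying on the base plate, and the job is handed in at about 22 s of robot time.

**What was done:** I turned the nut clockwise with the fingers until the tab was at about the pin. Then I gripped the large wrench, slid it onto the nut, turned it clockwise to the stop, drew it off along its axis and set it down.

**Last checks:**
- **Stop:** the tab's picture stayed identical at wrench headings of -62°, -65°, -68° and -71°, and again after the wrench was off. It lies at about -67°; contact is expected at -67.7°.
- **Wrench:** its jaw tips are about 60 mm from the nut axis. I judged it flat only from the contact force when setting it down and from its length in the top picture.
- **Other items:** the small wrench, jar and spool look unchanged from the first picture, and the robot is clear of everything.

**Disagreements and weak points:**
- **Finger-tight angle:** the gripper put the tab at about -7.1°, the camera at about -4.5°, and the pin is at about -7.5°. The nut may have been up to 3° short of the pin before the wrench went on.
- **Wrench angle:** the wrench ended nearly in line with the tab, though its 24 mm jaw should sit about 30° off, with about 11° of play. I could not explain this.
- **Backing off:** I turned the wrench back about 25° to check, and the nut came back with it to about -40°. I then drove it to the stop again.
- **Drawing off:** the wrist force briefly showed 17 N; the tab did not move.

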